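# Load a lug bracket onto the weld fixture's twin pins and clamp it

### The job

Load the long two-hole lug bracket into the weld fixture: hang it by its two holes over both locating pins and let it down fully home, flush on the two rest bars, feeling for the pins with light pressure and never forcing the steel onto them. Then push the toggle clamp's black handle all the way down so that the bracket is clamped, and let go, leaving the short one-hole bracket and the welding magnet where they lie.

Things in the scene. Friction and masses are not known exactly. Their poses are not given: they have to be found in the camera images.
- lug_mid (a point): Centre of the loose long lug bracket, half-way up (34 mm above its underside); 0.65 kg dark steel, same both ways round. Base plate 140 (x) x 50 (y) x 8 mm with a 13.5 mm hole at x = +55 and -55 mm, y = 0. Across its middle stands a tab 8 mm thick (x), 40 mm wide (y), rounded top 68 mm above the underside: grip its two faces from above. z up
- lug: The same long lug bracket; origin on its underside, 34 mm below lug_mid, same axes
- rest_mid (a point): Point of the weld fixture midway between its two steel rest bars, level with their tops, 35 mm above the bench. x along the bars, away from the robot to within 0.25 rad, z up. The bars (160 x 10 mm, at y = +18 and -18 mm) carry the bracket's base. A chord tube 32 mm thick lies along x at y = +51 mm, top 19 mm above the bars. The open toggle clamp stands beyond y = -50 mm
- fixture: The weld fixture, fixed, plate 240 x 280 x 12 mm; origin 35 mm under rest_mid, same axes. Between the bars is a carrier with two fixed upright 12 mm pins, 110 mm apart along x at y = 0, tops 26 mm above the bars, chamfered 1.5 mm. Carrier is locked anywhere within 12 mm either way along x of rest_mid; that is not measured: feel for the pins or look
- clamp (a joint): Angle of the toggle clamp's handle, rad: 0 = all the way down, level (clamped); about 1.15 = raised (open) at the start. Stiff, stays where left: 8 N at the grip's end moves it, and 14 N takes it the last bit to its stop at 0 against the sprung foot
- clamp_arm: The clamp's steel arm, origin on its hinge at x = +27, y = -78, z = +31 mm from rest_mid; swings over to +y as the handle goes down (1.5 times as far). Its sprung rubber foot (12 mm) then meets the bracket's base at x = +27, y = -18 mm from rest_mid, at a handle angle of 0.06, and presses with 6 N at 0
- grip_end (a point): Top of the handle's black round grip (19 mm thick), 18 mm from its free end. The handle turns about rest_mid's x axis; pivot at x = +27, y = -100, z = +29 mm from rest_mid. This point lies 90 mm out along the handle and 13.5 mm square above it; handle down, it points along rest_mid's -y
- short_bracket: Bystander: a loose shorter bracket of the same make, base 84 x 50 x 8 mm with one hole, tab at one end, 68 mm high. Origin on its underside at the middle of the base. Leave it where it is
- weld_magnet: Bystander: a loose flat three-cornered welding magnet lying on the bench, 95 mm a side, 16 mm thick. Origin on its underside. Leave it where it is

How it is judged:
By the outcome, as a careful person would: the job done as asked, in the order asked, and still so for the second after the job is handed in, with the robot touching nothing.
It also fails if it takes over 72 s, if anything falls off the work surface, if the arm or the gripper's body presses on something with over 40 N, if the wrist force passes 120 N, or if a joint passes its speed limit or range.

### The arm

A 6-joint arm with a two-finger parallel gripper is mounted at the origin on the work surface. World frame = base frame: x ahead of the robot, y to its left, z up, the work surface at z = 0. Lengths are in m, angles in rad, forces in N, time in s.
With the tool pointing down it reaches from about 0.25 to 0.775 m from the base axis. Payload 4 kg.
Tool frame: the origin (TCP) lies at the very end of the fingers, on their centre line; the grasp point (between the pads) lies 19 mm behind it (robot.hold_point_z is the distance from the TCP to the grasp point, in m); z points along the fingers, y is the line along which they close (so a half turn about z gives the same grasp; the last joint's range is limited). The gripper opens to 94 mm and grips with 3 to 60 N. Pads are 16 mm wide; open, the fingers measure 119 mm over their backs; the gripper's body (75 mm by 177 mm) begins 78 mm behind the grasp point.
Start: joints at [-1.231, 0.087, 1.371, -0, 1.684, -0.103], TCP at [0.236, -0.497, 0.206] pointing down, gripper open.
Joint ranges: [-3.1, 3.1], [-0.76, 2.03], [0.27, 2.55], [-1.08, 4.22], [0.17, 2.65], [-2.57, 2.57]. Speed limits (rad/s): [2.79, 2.79, 3.14, 3.14, 3.14, 3.14].

### API

Orientations are given as [roll, pitch, yaw] about the fixed x, y, z axes, in that order (R = Rz(yaw) Ry(pitch) Rx(roll)).
In Python, from bench import robot gives the robot as it stands.
- The arm moves only by the tool carry_out, never from a script. Its argument "steps" is a list of rows, each a list of 3 entries, a list of its own where there are three numbers: the shift along the tool's x, y, z in m, then the turn about the tool's z in units of 10 degrees (1.0 is 10 degrees), then the closure, from -1 (fully open) to 1 (shut). In form: [[[tx, ty, tz], roll, jaw], ...]. A call has 1 to 10 rows; each row is the pose to reach, as a shift and turn from the pose commanded when the call began, along the tool's axes at that moment; what a row does not reach only later rows make up. A row lasts 1/8 s, in which the tool goes at most 62.5 mm and 10.7 degrees, less where a joint would pass 70% of its speed; a pose out of reach is approached as far as the arm can. A call with a gripper value outside its range is refused whole. The fingers move at their own pace and stop on an object; the grip force is fixed at half the most. Time passes only in rows, so rows that repeat a pose let the fingers close. It gives the time, the measured TCP pose, the force, the opening and the grip force at its end, in the units of the state.
- robot.get_obs(): the state, without advancing time (a new reading comes with each control period).
- robot.snapshot(name): name is "scene" or "top" or "wrist"; returns a dict with "image" (420x560x3 uint8, red, green, blue), "z_map" (420x560 float32, m along the optical axis (not along the pixel's ray), 0 where there is no reading), "mtx" (3x3 intrinsics, pixels), "D" ([k1, k2, p1, p2, k3] as OpenCV has them; the pictures are not rectified), "R" (3x3) and "t" (3): a world point X has camera coordinates R X + t. Camera axes: x right, y down, z forward; pixel columns grow to the right and rows downward; lengths in m; the calibration is good to about 2 mm. A picture is of the moment at which its call begins.
- robot.close_job(): hands the job in; it is judged then, once.
The state is a dict: "time": time; "joint_positions": joint angles; "qvel": joint speeds; "joint_torque": joint torques, N m; "tool_pos": TCP position; "ee_rot": TCP orientation; "wrist_force": force on the tool from outside, world axes, zero at the start; "wrist_torque": the same for the moment, N m; "width": finger opening in m; "finger_force": force on a finger pad.
Only numpy, scipy, OpenCV 4.12 (cv2) and the standard library are available. Lean on these libraries where they do the work, as an engineer would, in place of code of your own. Each camera call takes 0.05 s, during which the arm holds its last target. There are 200 camera calls.

## Working session

There is one attempt and no reset: what is moved stays moved. The work goes in short steps, Python scripts to look and compute and a tool call to move; the robot and the scene stay as the last step left them, time stands still between calls to the robot, and variables do not carry over. Pictures are saved under pics/ and viewed, at most 10 in all, crops included, and the job is handed in when it is done.

Besides the shell and the picture viewer there is one more tool, called after ">>>" in YAML: its name, and indented under it one key for each argument. carry_out: Moves the arm, as the interface text tells. Its arguments: {"type":"object","properties":{"steps":{"type":"array","items":{"type":"array"}}},"required":["steps"]}

```bash
mkdir -p pics; ls; cat > h.py <<'E'
import numpy as np, cv2, pickle
from bench import robot
def snap(n,name):
    s=robot.snapshot(n); cv2.imwrite(f'pics/{name}.png',s['image'][:,:,::-1]); pickle.dump(s,open(f'pics/{name}.pkl','wb')); return s
def load(name): return pickle.load(open(f'pics/{name}.pkl','rb'))
def world(s,uv,z=None):
    uv=np.array(uv,float).reshape(-1,1,2)
    n=cv2.undistortPoints(uv,s['mtx'],s['D'])[:,0]
    out=[]
    R,t=np.array(s['R']),np.array(s['t'])
    C=-R.T@t
    for (u,v),p in zip(uv[:,0],n):
        d=R.T@np.array([p[0],p[1],1])
        k=s['z_map'][int(round(v)),int(round(u))] if z is None else (z-C[2])/d[2]
        out.append(C+k*d)
    return np.array(out)
def cloud(s):
    h,w=s['z_map'].shape
    g=np.stack(np.meshgrid(np.arange(w),np.arange(h)),-1).reshape(-1,1,2).astype(float)
    n=cv2.undistortPoints(g,s['mtx'],s['D'])[:,0]
    c=np.c_[n,np.ones(len(n))]*s['z_map'].reshape(-1,1)
    return ((c-np.array(s['t']))@np.array(s['R'])).reshape(h,w,3)
E
python3 - <<'E'
from h import *
a=snap('top','top1');b=snap('scene','scene1')
print(robot.get_obs())
E
```

```text
pics
{'time': 0.1, 'joint_positions': array([-1.23112454e+00,  8.79064535e-02,  1.37207843e+00, -2.63259854e-05,
        1.68358221e+00, -1.03112315e-01]), 'qvel': array([ 0.0005874 , -0.00269064, -0.00191096, -0.00041329, -0.00126132,
        0.00077167]), 'joint_torque': array([ 2.88599513e-03, -3.41251230e+01, -3.03299940e+01,  7.19154300e-02,
        3.03779694e-02, -1.12985872e-04]), 'tool_pos': array([ 0.23547147, -0.49651219,  0.20441988]), 'ee_rot': array([-3.13962601e+00, -1.77202570e-04,  4.42780986e-01]), 'wrist_force': array([-0.47138598,  0.7456133 , -0.10138963]), 'wrist_torque': array([-0.00752061, -0.06568879, -0.01201597]), 'finger_force': 0.0, 'width': 0.09410631755901103}
```

View pics/top1.png

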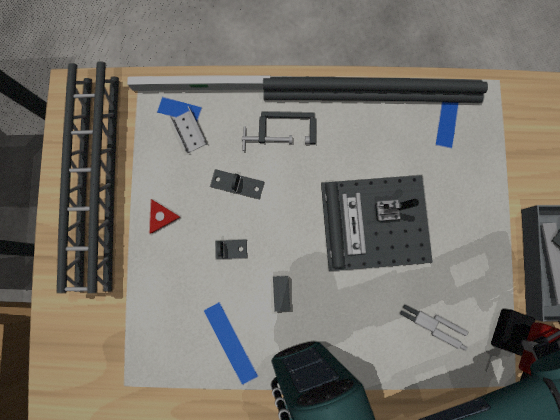

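View pics/scene1.png

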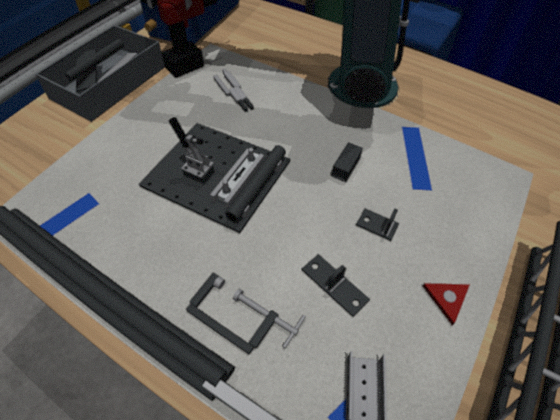

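The top view shows the long lug at about (237,184), with holes at (217,179) and (258,189). The fixture plate is at (377,222), with its bars at about (352,222), tube at (332,225) and handle tip at (413,205). The short bracket is at (231,249) and the magnet at (162,216).

```bash
python3 - <<'E'
from h import *
s=load('top1'); P=cloud(s)
print(world(s,[(237,184),(217,179),(258,189),(352,222),(413,205),(231,249)]).round(3))
def rect(m,n):
    q=P[m][:,:2].astype(np.float32); r=cv2.minAreaRect(q); print(n,len(q),np.round(r[0],4),np.round(r[1],4),round(r[2],2), 'med z',np.median(P[m][:,2]).round(4))
box=lambda a,b,c,d:(lambda M:(M.__setitem__((slice(c,d),slice(a,b)),True),M)[1])(np.zeros(P.shape[:2],bool))
Z=P[:,:,2]
m=box(205,272,160,205); rect(m&(Z>.004)&(Z<.015),'lugbase'); rect(m&(Z>.045),'tab')
f=box(315,440,170,275); rect(f&(Z>.006)&(Z<.08),'plate'); 
g=box(338,368,185,260); rect(g&(Z>.030)&(Z<.040),'bars'); rect(g&(Z>.048),'pins'); rect(f&(Z>.044)&(P[:,:,1]>P[222,345,1]),'tube')
c=cv2.resize(s['image'][165:280,315:440,::-1],None,fx=6,fy=5.2,interpolation=cv2.INTER_CUBIC); cv2.imwrite('pics/c1.png',c[:600,:800])
E
```

```text
[[ 0.613  0.228  0.025]
 [ 0.632  0.287 -0.001]
 [ 0.604  0.174 -0.003]
 [ 0.511 -0.078  0.031]
 [ 0.539 -0.209  0.162]
 [ 0.44   0.243  0.007]]
lugbase 1005 [0.6228 0.2284] [0.1231 0.1816] 0.36 med z 0.0075
tab 71 [0.503  0.1664] [0.2887 0.0301] 29.26 med z 0.0651
plate 8848 [ 0.5165 -0.153 ] [0.3422 0.2843] 89.83 med z 0.013
bars 629 [ 0.5071 -0.0766] [0.1601 0.0596] 4.43 med z 0.0337
pins 199 [ 0.4514 -0.0297] [0.1069 0.2391] 54.9 med z 0.0529
tube 1005 [0.499  0.0215] [0.2199 0.1384] 4.06 med z 0.0517
```

View pics/c1.png

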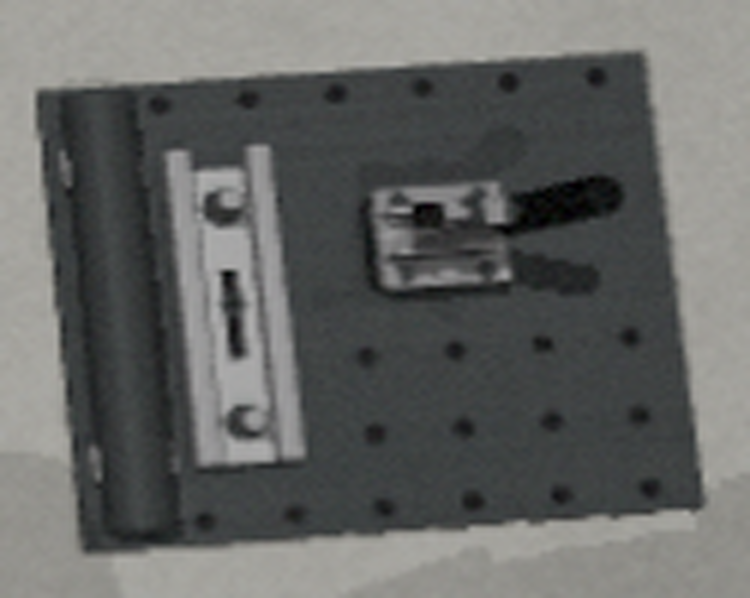

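The crop shows the pins at crop pixels (220,203) and (243,417), the bars between y=150 and y=465, and the clamp block at (440,235) with its handle towards the right.

```bash
cat >> h.py <<'E'
from scipy.spatial.transform import Rotation as Ro
def go(x,y,z,yawdeg,cur=None):
    o=robot.get_obs() if cur is None else cur
    R=Ro.from_euler('xyz',o['ee_rot']).as_matrix()
    d=R.T@(np.array([x,y,z])-o['tool_pos'])
    dy=(yawdeg-np.degrees(o['ee_rot'][2])+180)%360-180
    print('t',round(o['time'],2),'pos',o['tool_pos'].round(4),'rpy',np.degrees(o['ee_rot']).round(2),'F',o['wrist_force'].round(1),'w',round(o['width'],4),'| shift',d.round(4),'roll',round(-dy/10,3))
E
python3 - <<'E'
from h import *
s=robot.snapshot('wrist');o=robot.get_obs()
R=Ro.from_euler('xyz',o['ee_rot']).as_matrix()
C=-np.array(s['R']).T@s['t']
print('cam in tool',R.T@(C-o['tool_pos']),'\naxes',(R.T@np.array(s['R']).T).round(3),s['mtx'].round(1))
t=load('top1')
p=world(t,[(351.3,204),(355.5,245.2)],.058);print('pins',p, p.mean(0), np.degrees(np.arctan2(*(p[0]-p[1])[[1,0]])),np.linalg.norm(p[0]-p[1]))
p=world(t,[(217,178.5),(258,189)],.008);print('lug',p,p.mean(0), np.degrees(np.arctan2(*(p[0]-p[1])[[1,0]])),np.linalg.norm(p[0]-p[1]))
p=world(t,[(315+165/6,165+150/5.2),(315+270/6,165+145/5.2),(315+305/6,165+460/5.2),(315+197/6,165+467/5.2)],.035);print('bars',p.mean(0),np.degrees(np.arctan2(*(p[0]-p[3])[[1,0]])))
go(.5,-.08,.25,94)
E
```

```text
cam in tool [ 7.38702103e-02  8.37886705e-05 -1.79350941e-01] 
axes [[ 0.    -0.967 -0.254]
 [ 1.     0.    -0.   ]
 [ 0.    -0.254  0.967]] [[344.5   0.  283. ]
 [  0.  344.5 211.5]
 [  0.    0.    1. ]]
pins [[ 0.555305   -0.07376891  0.058     ]
 [ 0.4484645  -0.08322257  0.058     ]] [ 0.50188475 -0.07849574  0.058     ] 5.056582472183197 0.10725793110914508
lug [[0.63119813 0.28542401 0.008     ]
 [0.60245025 0.17272464 0.008     ]] [0.61682419 0.22907432 0.008     ] 75.68989526279698 0.11630815746685307
bars [ 0.50671159 -0.08331621  0.035     ] 4.359626634235135
t 0.15 pos [ 0.2355 -0.4966  0.2046] rpy [-1.799e+02 -1.000e-02  2.537e+01] F [ 0.9  0.1 -0.1] w 0.094 | shift [ 0.4175 -0.2631 -0.0449] roll -6.863
```

>>> carry_out:
  steps:
    - [[0.06,-0.04,-0.045],-1,-0.3]
    - [[0.4175,-0.263,-0.045],-6.86,-0.3]
    - [[0.4175,-0.263,-0.045],-6.86,-0.3]
    - [[0.4175,-0.263,-0.045],-6.86,-0.3]
    - [[0.4175,-0.263,-0.045],-6.86,-0.3]
    - [[0.4175,-0.263,-0.045],-6.86,-0.3]
    - [[0.4175,-0.263,-0.045],-6.86,-0.3]
    - [[0.4175,-0.263,-0.045],-6.86,-0.3]
    - [[0.4175,-0.263,-0.045],-6.86,-0.3]
    - [[0.4175,-0.263,-0.045],-6.86,-0.3]

```text
time: 1.4
tool_pos: [0.4999, -0.0806, 0.25]
ee_rot: [-3.14, 0.0, 1.641]
wrist_force: [0.4, -0.3, 0.2]
width: 0.0612
finger_force: 0.0
```

```bash
python3 - <<'E'
from h import *
s=snap('wrist','w1');o=robot.get_obs();print(o['tool_pos'],np.degrees(o['ee_rot']))
cv2.imwrite('pics/w1b.png',cv2.resize(s['image'][:,:,::-1],(800,600),interpolation=cv2.INTER_CUBIC))
E
```

```text
[ 0.49966575 -0.08131533  0.25015314] [-1.79941347e+02  2.98628312e-02  9.39143422e+01]
```

View pics/w1b.png

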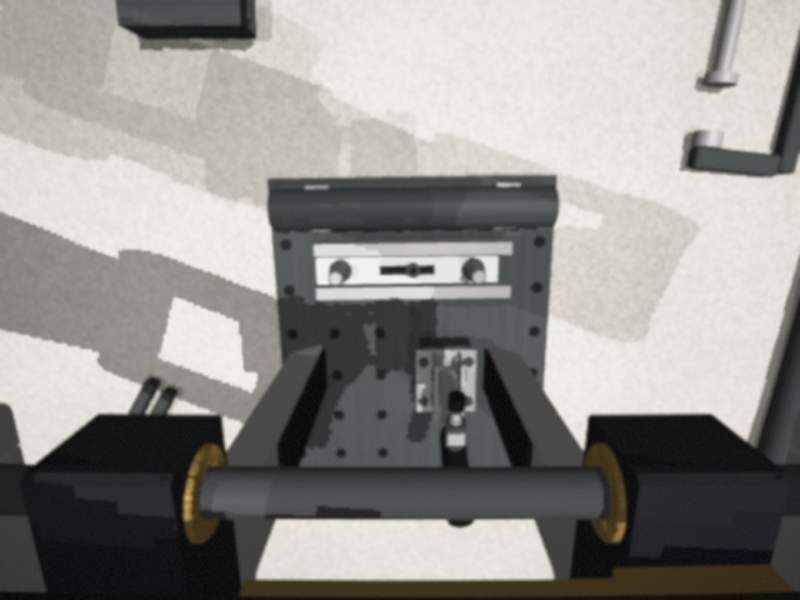

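The wrist view shows the pin tops at about (336,277) and (478,276) in the enlarged picture, with the bars at rows 249 and 293. I'll measure them using depth and then refine in a bigger crop.

```bash
python3 - <<'E'
from h import *
s=load('w1');P=cloud(s);Z=P[:,:,2]
for a,b in((222,252),(320,348)):
    v,u=np.mgrid[178:205,a:b]; z=Z[178:205,a:b]
    m=z>.055; q=P[178:205,a:b][m]; print(m.sum(),q.mean(0),u[m].mean(),v[m].mean(),np.ptp(u[m]),np.ptp(v[m]))
    m=z>.045; q=P[178:205,a:b][m]; print(m.sum(),q.mean(0))
m=np.zeros(Z.shape,bool);m[165:212,210:370]=1;m&=(Z>.029)&(Z<.041)
q=P[m];r=cv2.minAreaRect(q[:,:2].astype(np.float32));print('bars',r,np.median(q[:,2]))
c=s['image'][160:215,210:370,::-1];cv2.imwrite('pics/w1c.png',cv2.resize(c,(800,275),interpolation=cv2.INTER_CUBIC))
print(s['D'])
go(.617,.229,.25-.053,165.7)
E
```

```text
101 [ 0.45070561 -0.08300949  0.08244082] 235.25742574257427 194.02970297029702 20 24
121 [ 0.45063025 -0.08325676  0.07708009]
103 [ 0.55322737 -0.0761883   0.07491419] 333.75728155339806 192.8640776699029 26 19
122 [ 0.55321971 -0.07604783  0.07098544]
bars ((0.5067654848098755, -0.08365336060523987), (0.15877868235111237, 0.046469081193208694), 4.707460880279541) 0.03448300522142189
[-0.02828549  0.          0.          0.          0.        ]
t 1.45 pos [ 0.4997 -0.0813  0.2502] rpy [-1.7994e+02  3.0000e-02  9.3910e+01] F [ 0.1 -0.3  0.7] w 0.0611 | shift [0.3016 0.1383 0.0529] roll -7.179
```

View pics/w1c.png

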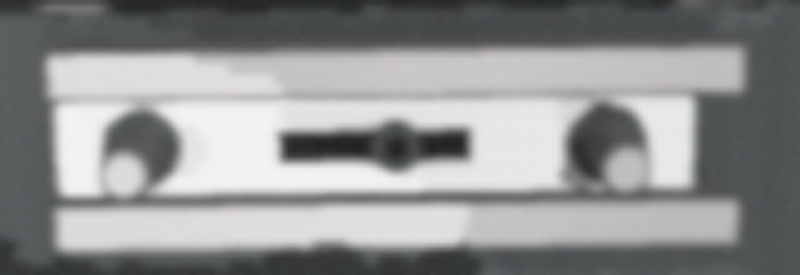

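The crop shows the pin top discs at crop pixels (125,175) and (626,170).

```bash
python3 - <<'E'
from h import *
s=load('w1')
p=world(s,[(234.6,194.6),(334.8,193.6)],.061);print('pins',p, p.mean(0), np.degrees(np.arctan2(*(p[1]-p[0])[[1,0]])),np.linalg.norm(p[0]-p[1]))
E
```

```text
pins [[ 0.44745924 -0.08839864  0.061     ]
 [ 0.55653037 -0.0795917   0.061     ]] [ 0.50199481 -0.08399517  0.061     ] 4.6163301574351605 0.10942610746167683
```

>>> carry_out:
  steps:
    - [[0.3,0.138,0.0],-7.18,-0.3]
    - [[0.3,0.138,0.0],-7.18,-0.3]
    - [[0.3,0.138,0.0],-7.18,-0.3]
    - [[0.302,0.138,0.053],-7.18,-0.3]
    - [[0.302,0.138,0.053],-7.18,-0.3]
    - [[0.302,0.138,0.053],-7.18,-0.3]
    - [[0.302,0.138,0.053],-7.18,-0.3]
    - [[0.302,0.138,0.053],-7.18,-0.3]
    - [[0.302,0.138,0.053],-7.18,-0.3]
    - [[0.302,0.138,0.053],-7.18,-0.3]

```text
time: 2.7
tool_pos: [0.6172, 0.2293, 0.1981]
ee_rot: [3.141, 0.001, 2.891]
wrist_force: [0.2, 0.3, 0.7]
width: 0.0613
finger_force: 0.0
```

```bash
python3 - <<'E'
from h import *
s=snap('wrist','w2');o=robot.get_obs();print(o['tool_pos'],np.degrees(o['ee_rot']))
cv2.imwrite('pics/w2b.png',cv2.resize(s['image'][130:270,170:390,::-1],(800,510),interpolation=cv2.INTER_CUBIC))
E
```

```text
[0.61716688 0.22952682 0.19801991] [1.79981767e+02 4.30759802e-02 1.65656258e+02]
```

View pics/w2b.png

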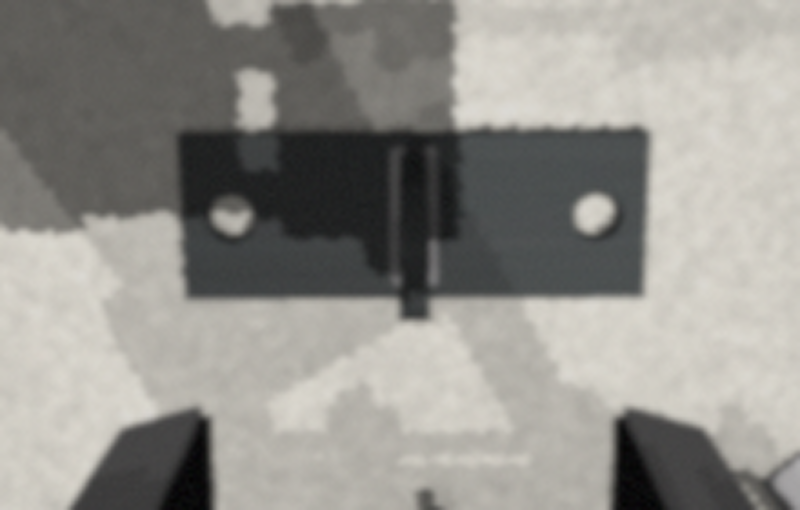

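The lug's holes are at crop (232,216) and (596,214), its base corners at (181,132), (648,130), (643,296) and (187,297), and the tab at x≈413.

```bash
python3 - <<'E'
from h import *
s=load('w2')
f=lambda l:[(170+a/3.636-.36,130+b/3.636-.36) for a,b in l]
p=world(s,f([(232,216),(596,214)]),.008);print('holes',p, p.mean(0), np.degrees(np.arctan2(*(p[1]-p[0])[[1,0]])),np.linalg.norm(p[0]-p[1]))
p=world(s,f([(181,132),(648,130),(643,296),(187,297)]),.008);print('corn',p.mean(0),np.degrees(np.arctan2(*(p[1]-p[0])[[1,0]])))
p=world(s,f([(390,145),(437,145),(433,285),(397,285)]),.008);print('tabbase',p.mean(0))
go(.617,.229,.031,165.7)
E
```

```text
holes [[0.60234031 0.17736555 0.008     ]
 [0.62885945 0.28329155 0.008     ]] [0.61559988 0.23032855 0.008     ] 75.94459773232713 0.10919516189662071
corn [0.61568566 0.23054188 0.008     ] 75.87031701206476
tabbase [0.61592789 0.23033608 0.008     ]
t 2.75 pos [0.6172 0.2295 0.198 ] rpy [1.7998e+02 4.0000e-02 1.6566e+02] F [0.1 0.5 0.4] w 0.0614 | shift [ 0.0002 -0.0006  0.167 ] roll -0.004
```

>>> carry_out:
  steps:
    - [[0.0017,0.0005,0.06],-0.02,-0.3]
    - [[0.0017,0.0005,0.11],-0.02,-0.3]
    - [[0.0017,0.0005,0.15],-0.02,-0.3]
    - [[0.0017,0.0005,0.167],-0.02,-0.3]
    - [[0.0017,0.0005,0.167],-0.02,-0.3]
    - [[0.0017,0.0005,0.167],-0.02,1.0]
    - [[0.0017,0.0005,0.167],-0.02,1.0]
    - [[0.0017,0.0005,0.167],-0.02,1.0]
    - [[0.0017,0.0005,0.167],-0.02,1.0]
    - [[0.0017,0.0005,0.167],-0.02,1.0]

```text
time: 4.0
tool_pos: [0.6155, 0.2313, 0.0306]
ee_rot: [-3.142, 0.0, 2.897]
wrist_force: [0.1, -0.4, -0.1]
width: 0.0145
finger_force: 0.0
```

>>> carry_out:
  steps:
    - [[0,0,0],0,1.0]
    - [[0,0,0],0,1.0]

```text
time: 4.25
tool_pos: [0.6152, 0.2306, 0.0304]
ee_rot: [-3.14, -0.0, 2.896]
wrist_force: [-1.0, -3.8, 0.9]
width: 0.008
finger_force: 30.0
```

>>> carry_out:
  steps:
    - [[0,0,-0.05],0,1.0]
    - [[0,0,-0.1],0.3,1.0]
    - [[0.005,-0.04,-0.1],1.3,1.0]
    - [[0.01,-0.09,-0.1],2.3,1.0]
    - [[0.015,-0.14,-0.1],3.3,1.0]
    - [[0.02,-0.19,-0.1],4.3,1.0]
    - [[0.025,-0.24,-0.1],5.3,1.0]
    - [[0.03,-0.29,-0.1],6.3,1.0]
    - [[0.0333,-0.3327,-0.1],7.13,1.0]
    - [[0.0333,-0.3327,-0.1],7.13,1.0]

```text
time: 5.5
tool_pos: [0.5003, -0.0856, 0.1281]
ee_rot: [-3.137, -0.001, 1.647]
wrist_force: [0.3, 1.4, -7.3]
width: 0.008
finger_force: 30.0
```

>>> carry_out:
  steps:
    - [[0,0,0],0,1.0]
    - [[0,0,0],0,1.0]

```text
time: 5.75
tool_pos: [0.5023, -0.0823, 0.1296]
ee_rot: [-3.14, -0.001, 1.654]
wrist_force: [0.7, -0.2, -6.8]
width: 0.008
finger_force: 30.0
```

```bash
python3 - <<'E'
from h import *
s=snap('wrist','w3');o=robot.get_obs()
cv2.imwrite('pics/w3b.png',cv2.resize(s['image'][120:330,140:420,::-1],(800,600),interpolation=cv2.INTER_CUBIC))
go(.502,-.084,.13,94.6)
E
```

```text
t 5.8 pos [ 0.5025 -0.0823  0.1298] rpy [-1.7995e+02 -4.0000e-02  9.4780e+01] F [-0.4  0.  -5.8] w 0.0077 | shift [-0.0016 -0.0006 -0.0002] roll 0.018
```

View pics/w3b.png

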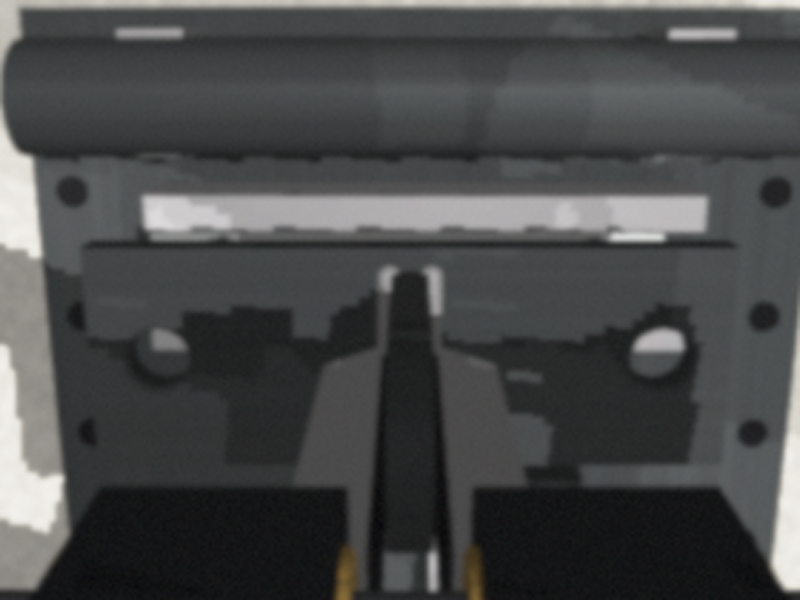

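The in-hand lug's holes are centred at crop (160.5,354) and (661,354), with the bar visible behind and everything level.

```bash
python3 - <<'E'
from h import *
s=load('w3');o=robot.get_obs();R=Ro.from_euler('xyz',o['ee_rot']).as_matrix()
k=800/280
p=world(s,[(140+a/k-.33,120+b/k-.33) for a,b in [(160.5,354),(661,354)]],o['tool_pos'][2]-.0304+.008)
t=(p-o['tool_pos'])@R;print('holes tool',t,t.mean(0),np.linalg.norm(p[1]-p[0]),np.degrees(np.arctan2(*(p[1]-p[0])[[1,0]])))
go(.502,-.084,.1,94.6)
E
```

```text
holes tool [[ 6.26847184e-05 -5.39975375e-02  2.24501950e-02]
 [ 1.23298337e-04  5.48660040e-02  2.23491532e-02]] [9.29915276e-05 4.34233275e-04 2.23996741e-02] 0.10886360528923311 4.8133878041641776
t 5.8 pos [ 0.5025 -0.0823  0.1298] rpy [-1.7995e+02 -4.0000e-02  9.4780e+01] F [-0.4  0.  -5.8] w 0.0077 | shift [-0.0017 -0.0006  0.0298] roll 0.018
```

>>> carry_out:
  steps:
    - [[-0.0017,-0.0009,0.02],0.019,1.0]
    - [[-0.0017,-0.0009,0.034],0.019,1.0]
    - [[-0.0017,-0.0009,0.034],0.019,1.0]
    - [[-0.0017,-0.0009,0.034],0.019,1.0]

```text
time: 6.3
tool_pos: [0.5021, -0.085, 0.0969]
ee_rot: [3.141, 0.0, 1.649]
wrist_force: [-0.3, 0.4, -6.2]
width: 0.0078
finger_force: 30.0
```

```bash
python3 - <<'E'
from h import *
go(.5016,-.084,.09,94.6)
E
```

```text
t 6.3 pos [ 0.5021 -0.085   0.0969] rpy [1.7996e+02 2.0000e-02 9.4510e+01] F [-0.3  0.4 -6.2] w 0.0078 | shift [ 0.0011 -0.0005  0.0069] roll -0.009
```

>>> carry_out:
  steps:
    - [[0.0003,0,0.003],0,1.0]
    - [[0.0003,0,0.005],0,1.0]
    - [[0.0003,0,0.007],0,1.0]
    - [[0.0003,0,0.008],0,1.0]
    - [[0.0003,0,0.008],0,1.0]

```text
time: 6.92
tool_pos: [0.502, -0.0845, 0.0897]
ee_rot: [3.14, -0.0, 1.649]
wrist_force: [-3.2, 3.2, 1.5]
width: 0.0074
finger_force: 30.0
```

```bash
python3 - <<'E'
from h import *
go(.5016,-.084,.09,94.6)
print(robot.get_obs()['wrist_torque'])
E
```

```text
t 6.92 pos [ 0.502  -0.0845  0.0897] rpy [ 1.7993e+02 -3.0000e-02  9.4490e+01] F [-3.2  3.2  1.5] w 0.0074 | shift [ 0.0005 -0.0004 -0.0003] roll -0.011
[0.63778431 0.33281487 0.04341864]
```

>>> carry_out:
  steps:
    - [[0.0004,-0.0004,0],0,1.0]
    - [[0.0008,-0.0008,0],0,1.0]
    - [[0.0008,-0.0008,0.0005],0,1.0]
    - [[0.0008,-0.0008,0.001],0,1.0]

```text
time: 7.42
tool_pos: [0.501, -0.0837, 0.0866]
ee_rot: [3.141, -0.001, 1.649]
wrist_force: [1.2, 3.6, -4.2]
width: 0.0075
finger_force: 30.0
```

```bash
python3 - <<'E'
from h import *
go(.5016,-.084,.09,94.6)
print(robot.get_obs()['wrist_torque'])
E
```

```text
t 7.42 pos [ 0.501  -0.0837  0.0866] rpy [ 1.7999e+02 -5.0000e-02  9.4490e+01] F [ 1.2  3.6 -4.2] w 0.0075 | shift [-0.0003  0.0006 -0.0034] roll -0.011
[ 0.75272997 -0.58526558  0.08879402]
```

>>> carry_out:
  steps:
    - [[0.0004,0.0001,0],0,1.0]
    - [[0.0006,0.0002,0.001],0,1.0]
    - [[0.0006,0.0002,0.0025],0,1.0]
    - [[0.0006,0.0002,0.004],0,1.0]
    - [[0.0006,0.0002,0.005],0,1.0]

```text
time: 8.05
tool_pos: [0.501, -0.0835, 0.0824]
ee_rot: [-3.142, 0.0, 1.649]
wrist_force: [2.3, 2.9, -4.8]
width: 0.0078
finger_force: 30.0
```

```bash
python3 - <<'E'
from h import *
go(.5016,-.084,.065,94.6)
print(robot.get_obs()['wrist_torque'])
E
```

```text
t 8.05 pos [ 0.501  -0.0835  0.0824] rpy [-180.      0.     94.48] F [ 2.3  2.9 -4.8] w 0.0078 | shift [-0.0005  0.0006  0.0174] roll -0.012
[ 0.59173612 -0.52876826  0.13705769]
```

>>> carry_out:
  steps:
    - [[0.0005,0.0003,0],-0.02,1.0]
    - [[0.0005,0.0003,0.002],-0.02,1.0]
    - [[0.0005,0.0003,0.004],-0.02,1.0]
    - [[0.0005,0.0003,0.006],-0.02,1.0]
    - [[0.0005,0.0003,0.008],-0.02,1.0]
    - [[0.0005,0.0003,0.01],-0.02,1.0]
    - [[0.0005,0.0003,0.01],-0.02,1.0]

```text
time: 8.93
tool_pos: [0.5008, -0.0831, 0.072]
ee_rot: [-3.14, 0.0, 1.652]
wrist_force: [0.6, 0.3, -7.0]
width: 0.008
finger_force: 30.0
```

```bash
python3 - <<'E'
from h import *
go(.5016,-.084,.065,94.6)
print(robot.get_obs()['wrist_torque'])
E
```

```text
t 8.93 pos [ 0.5008 -0.0831  0.072 ] rpy [-179.93    0.     94.68] F [ 0.6  0.3 -7. ] w 0.008 | shift [-0.0009  0.0007  0.007 ] roll 0.008
[ 0.06747809 -0.13857205  0.01072057]
```

Centred, with no side load. Now down onto the bars.

>>> carry_out:
  steps:
    - [[0,0,0.002],0,1.0]
    - [[0,0,0.004],0,1.0]
    - [[0,0,0.0055],0,1.0]
    - [[0,0,0.0065],0,1.0]
    - [[0,0,0.007],0,1.0]
    - [[0,0,0.007],0,1.0]

```text
time: 9.68
tool_pos: [0.5013, -0.083, 0.0656]
ee_rot: [3.141, 0.0, 1.653]
wrist_force: [-0.9, 0.2, -6.6]
width: 0.0076
finger_force: 30.0
```

```bash
python3 - <<'E'
from h import *
go(.5016,-.084,.065,94.6)
print(robot.get_obs()['wrist_torque'])
E
```

```text
t 9.68 pos [ 0.5013 -0.083   0.0656] rpy [1.7999e+02 1.0000e-02 9.4680e+01] F [-0.9  0.2 -6.6] w 0.0076 | shift [-0.001   0.0002  0.0006] roll 0.008
[ 0.00528135 -0.01598069 -0.01174567]
```

>>> carry_out:
  steps:
    - [[0,0,0.0005],0,1.0]
    - [[0,0,0.001],0,1.0]
    - [[0,0,0.0015],0,1.0]
    - [[0,0,0.0015],0,1.0]

```text
time: 10.18
tool_pos: [0.5013, -0.0831, 0.0655]
ee_rot: [3.141, 0.0, 1.652]
wrist_force: [-5.4, 0.1, 4.7]
width: 0.0079
finger_force: 30.0
```

>>> carry_out:
  steps:
    - [[0,0,-0.0005],0,0.4]
    - [[0,0,-0.0005],0,0.4]
    - [[0,0,-0.0005],0,0.4]
    - [[0,0,-0.0005],0,0.4]
    - [[0,0,-0.02],0,0.4]
    - [[0,0,-0.05],0,0.4]
    - [[0,0,-0.1],0,0.4]
    - [[0,0,-0.16],0,1.0]
    - [[0,0,-0.16],0,1.0]
    - [[0,0,-0.16],0,1.0]

```text
time: 11.42
tool_pos: [0.5011, -0.083, 0.2235]
ee_rot: [-3.141, -0.0, 1.653]
wrist_force: [0.0, 0.4, -0.6]
width: 0.002
finger_force: 0.0
```

```bash
python3 - <<'E'
from h import *
s=snap('wrist','w4')
cv2.imwrite('pics/w4b.png',cv2.resize(s['image'][:,:,::-1],(800,600),interpolation=cv2.INTER_CUBIC))
P=cloud(s)
for a,b in [(215,330),(150,170),(0,0)]: pass
m=(abs(P[:,:,0]-.501)<.075)&(abs(P[:,:,1]+.0835)<.03)&(P[:,:,2]>.03)&(P[:,:,2]<.056)
for lo,hi in((.43,.45),(.45,.48),(.52,.55),(.55,.57)):
    for c,d in((-.11,-.09),(-.08,-.06)):
        k=m&(P[:,:,0]>lo)&(P[:,:,0]<hi)&(P[:,:,1]>c)&(P[:,:,1]<d); print(lo,c,k.sum(),np.median(P[k][:,2]).round(4))
go(.5,-.08,.225,94.6)
E
```

```text
0.43 -0.11 227 0.0432
0.43 -0.08 286 0.0431
0.45 -0.11 497 0.0433
0.45 -0.08 501 0.0432
0.52 -0.11 415 0.0433
0.52 -0.08 532 0.0433
0.55 -0.11 245 0.0431
0.55 -0.08 323 0.0432
t 11.47 pos [ 0.5006 -0.0829  0.2223] rpy [-1.7985e+02 -5.0000e-02  9.4680e+01] F [ 0.7  0.1 -0.4] w 0.0007 | shift [ 0.0029 -0.0003 -0.0027] roll 0.008
```

View pics/w4b.png

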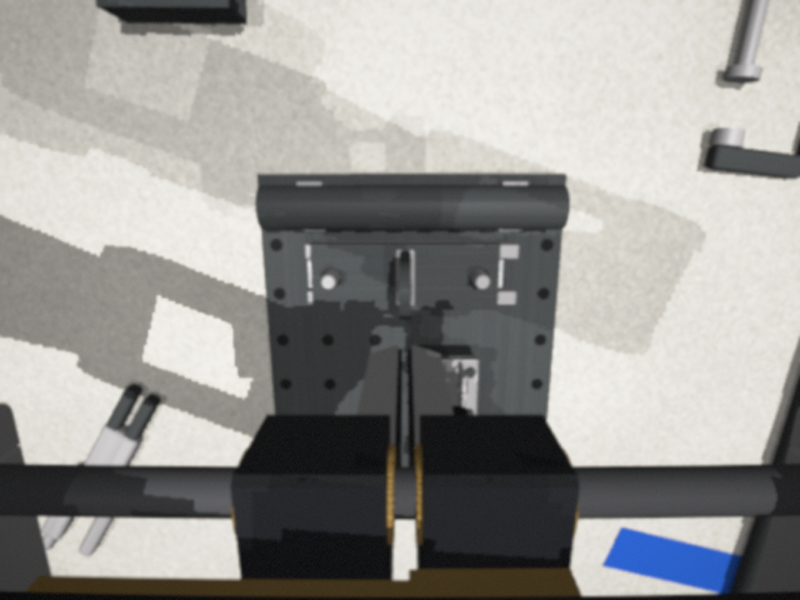

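The picture shows the lug seated, with a pin through each hole at (329,282) and (482,282). The base top is level at 0.0432 m, which means it sits flush on the bars. Next is the handle path.

```bash
python3 - <<'E'
from h import *
o=robot.get_obs();a=np.radians(4.65);O=np.array([.5067,-.083,.035])
ex=np.array([np.cos(a),np.sin(a),0]);ey=np.array([-np.sin(a),np.cos(a),0])
T=Ro.from_euler('xyz',[180,0,94.65],degrees=True).as_matrix()
cur=np.array([.5011,-.083,.2228])
W=lambda x,y,z:(T.T@(O+x*ex+y*ey+np.array([0,0,z])-cur)).round(4)
print('above',W(.027,-.104,.17),'down',W(.027,-.104,.112))
r,h=.085,.0135
for th in list(np.arange(1.15,-.01,-.115))+[-.03]:
    print(round(th,3),W(.027,-.1-r*np.cos(th)+h*np.sin(th)+.008,.029+r*np.sin(th)+h*np.cos(th)))
E
```

```text
above [-0.1045  0.0326  0.0178] down [-0.1045  0.0326  0.0758]
1.15 [-0.1149  0.0326  0.0757]
1.035 [-0.1242  0.0326  0.0788]
0.92 [-0.1332  0.0326  0.083 ]
0.805 [-0.1416  0.0326  0.0882]
0.69 [-0.1494  0.0326  0.0943]
0.575 [-0.1564  0.0326  0.1012]
0.46 [-0.1626  0.0326  0.109 ]
0.345 [-0.1679  0.0326  0.1173]
0.23 [-0.1721  0.0326  0.1263]
0.115 [-0.1753  0.0326  0.1356]
0.0 [-0.1775  0.0326  0.1453]
-0.03 [-0.1778  0.0326  0.1479]
```

>>> carry_out:
  steps:
    - [[-0.05,0.0326,0.0],0,1.0]
    - [[-0.1045,0.0326,0.01],0,1.0]
    - [[-0.1045,0.0326,0.03],0,1.0]
    - [[-0.1045,0.0326,0.055],0,1.0]
    - [[-0.1045,0.0326,0.0758],0,1.0]
    - [[-0.1045,0.0326,0.0758],0,1.0]

```text
time: 12.22
tool_pos: [0.5398, -0.1835, 0.1435]
ee_rot: [-3.134, -0.004, 1.652]
wrist_force: [-0.1, 0.5, 0.6]
width: 0.0006
finger_force: 0.0
```

```bash
python3 - <<'E'
from h import *
go(.5,-.08,.225,94.6)
s=snap('wrist','w5')
cv2.imwrite('pics/w5b.png',s['image'][:,:,::-1])
E
```

```text
t 12.22 pos [ 0.5398 -0.1835  0.1435] rpy [-179.55   -0.25   94.67] F [-0.1  0.5  0.6] w 0.0006 | shift [ 0.1067 -0.0319 -0.0808] roll 0.007
```

View pics/w5b.png

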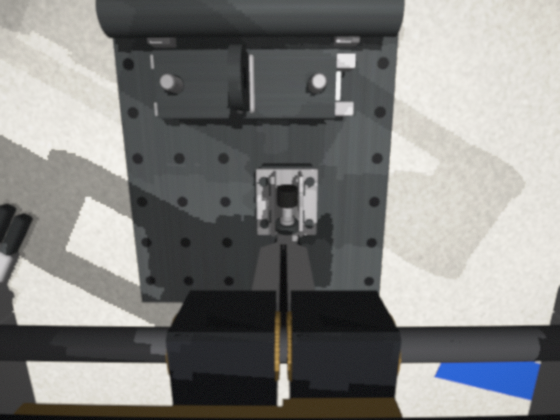

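The fingertips (column 283) line up with the clamp arm and foot (column 287), and the handle is hidden behind them. No contact yet, so I'll push along the arc.

>>> carry_out:
  steps:
    - [[-0.0105,0,0],0,1.0]
    - [[-0.015,0,0.0013],0,1.0]
    - [[-0.0197,0,0.003],0,1.0]
    - [[-0.0242,0,0.005],0,1.0]
    - [[-0.0287,0,0.0072],0,1.0]
    - [[-0.033,0,0.0098],0,1.0]
    - [[-0.0371,0,0.0124],0,1.0]
    - [[-0.041,0,0.0155],0,1.0]
    - [[-0.0449,0,0.0185],0,1.0]

```text
time: 13.4
tool_pos: [0.5461, -0.2272, 0.1314]
ee_rot: [3.141, -0.004, 1.654]
wrist_force: [-1.4, 6.2, 4.1]
width: 0.0005
finger_force: 3.9
```

```bash
python3 - <<'E'
from h import *
go(.5,-.08,.225,94.6)
print(robot.get_obs()['wrist_torque'])
E
```

```text
t 13.4 pos [ 0.5461 -0.2272  0.1314] rpy [179.95  -0.24  94.76] F [-1.4  6.2  4.1] w 0.0005 | shift [ 0.1509 -0.0336 -0.093 ] roll 0.016
[ 1.3331445   0.32613921 -0.00688246]
```

>>> carry_out:
  steps:
    - [[-0.004,0,0.004],0,1.0]
    - [[-0.007,0,0.008],0,1.0]
    - [[-0.0105,0,0.0125],0,1.0]
    - [[-0.0132,0,0.0165],0,1.0]
    - [[-0.016,0,0.021],0,1.0]
    - [[-0.0185,0,0.025],0,1.0]
    - [[-0.0207,0,0.0295],0,1.0]
    - [[-0.0227,0,0.034],0,1.0]
    - [[-0.0245,0,0.0385],0,1.0]

```text
time: 14.52
tool_pos: [0.5483, -0.2532, 0.0939]
ee_rot: [3.14, -0.001, 1.653]
wrist_force: [-3.3, 5.6, 6.4]
width: 0.0
finger_force: 3.8
```

```bash
python3 - <<'E'
from h import *
go(.5,-.08,.225,94.6)
print(robot.get_obs()['wrist_torque'])
E
```

```text
t 14.53 pos [ 0.5483 -0.2532  0.0939] rpy [ 1.7991e+02 -5.0000e-02  9.4700e+01] F [-3.3  5.6  6.4] w 0.0 | shift [ 0.1767 -0.0337 -0.131 ] roll 0.01
[ 0.84754997  0.53126169 -0.04313654]
```

>>> carry_out:
  steps:
    - [[-0.001,0,0.004],0,1.0]
    - [[-0.002,0,0.008],0,1.0]
    - [[-0.003,0,0.012],0,1.0]
    - [[-0.0035,0,0.0145],0,1.0]
    - [[-0.0035,0,0.0165],0,1.0]
    - [[-0.0035,0,0.0165],0,1.0]

```text
time: 15.28
tool_pos: [0.5488, -0.2573, 0.0788]
ee_rot: [3.139, 0.001, 1.653]
wrist_force: [-4.6, 4.8, 9.8]
width: 0.0003
finger_force: 5.0
```

```bash
python3 - <<'E'
from h import *
go(.5,-.08,.225,94.6)
print(robot.get_obs()['wrist_torque'])
E
```

```text
t 15.28 pos [ 0.5488 -0.2573  0.0788] rpy [1.7987e+02 4.0000e-02 9.4700e+01] F [-4.6  4.8  9.8] w 0.0003 | shift [ 0.1806 -0.0338 -0.1464] roll 0.01
[ 0.77956348  0.82733437 -0.03475041]
```

>>> carry_out:
  steps:
    - [[0,0,0.001],0,1.0]
    - [[0,0,0.002],0,1.0]
    - [[0,0,0.0025],0,1.0]
    - [[0,0,0.0025],0,1.0]

```text
time: 15.78
tool_pos: [0.5488, -0.2575, 0.0777]
ee_rot: [3.139, 0.001, 1.653]
wrist_force: [-6.6, 3.4, 14.6]
width: 0.0005
finger_force: 7.1
```

>>> carry_out:
  steps:
    - [[0,0,0.001],0,1.0]
    - [[0,0,0.002],0,1.0]
    - [[0,0,0.003],0,1.0]
    - [[0,0,0.003],0,1.0]

```text
time: 16.27
tool_pos: [0.5489, -0.2575, 0.0773]
ee_rot: [3.138, 0.002, 1.653]
wrist_force: [-9.2, 6.5, 22.7]
width: 0.0004
finger_force: 11.5
```

>>> carry_out:
  steps:
    - [[0,0,-0.005],0,1.0]
    - [[0,0,-0.02],0,1.0]
    - [[0,0,-0.07],0,1.0]
    - [[0,0,-0.13],0,1.0]
    - [[-0.06,0,-0.16],0,1.0]
    - [[-0.06,0,-0.16],0,1.0]
    - [[-0.06,0,-0.16],0,1.0]

```text
time: 17.15
tool_pos: [0.5529, -0.3172, 0.2286]
ee_rot: [-3.141, -0.001, 1.652]
wrist_force: [0.1, -0.4, -0.9]
width: 0.0003
finger_force: 0.0
```

```bash
python3 - <<'E'
from h import *
go(.5,-.08,.225,94.6)
s=snap('top','t6');w=snap('wrist','w6');P=cloud(w)
a=cv2.resize(s['image'][160:280,310:450,::-1],(560,480),interpolation=cv2.INTER_CUBIC)
cv2.imwrite('pics/t6b.png',a)
an=np.radians(4.65);O=np.array([.5067,-.083,.035])
R=np.array([[np.cos(an),np.sin(an),0],[-np.sin(an),np.cos(an),0],[0,0,1]])
for n,C in(('top',cloud(s)),('wrist',P)):
    Q=(C-O)@R.T
    for lo in(-.205,-.19,-.175,-.16,-.145):
        k=(abs(Q[...,0]-.027)<.012)&(Q[...,1]>lo)&(Q[...,1]<lo+.015)&(Q[...,2]>.0)&(Q[...,2]<.15)
        print(n,lo,k.sum(),np.percentile(Q[k][:,2],[50,90]).round(4) if k.any() else '')
E
```

```text
t 17.15 pos [ 0.5529 -0.3172  0.2286] rpy [-1.7996e+02 -6.0000e-02  9.4630e+01] F [ 0.1 -0.4 -0.9] w 0.0003 | shift [ 0.2406 -0.0336  0.0039] roll 0.003
top -0.205 42 [0.0398 0.0433]
top -0.19 38 [0.0416 0.0436]
top -0.175 46 [0.0412 0.0445]
top -0.16 40 [0.04   0.0436]
top -0.145 41 [0.0382 0.0429]
wrist -0.205 295 [0.0412 0.0428]
wrist -0.19 306 [0.0413 0.0429]
wrist -0.175 335 [0.0411 0.0429]
wrist -0.16 333 [0.0412 0.0429]
wrist -0.145 268 [0.0391 0.0423]
```

View pics/t6b.png

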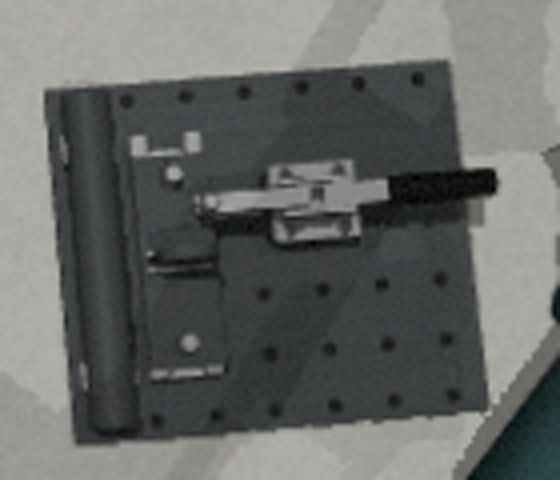

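The clamp arm at (240,203) now reaches over the bracket's base. The handle at (440,185) is level, with its top flat at 42.9 mm along the whole grip against 42.5 mm nominal. Both pins show through the holes, so I'm handing in.

```bash
python3 -c "
from bench import robot
print(robot.close_job())"
```

```text
the job is handed in; nothing more can be done
None
```

The long lug bracket is seated flush on the rest bars over both pins, the toggle clamp's handle is fully down, the robot is clear, and the job was handed in at about 17 s; the short bracket and magnet were left alone.

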